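# Close and latch the shielded test box

## Task

The board in the shielded test box is ready to measure: push the box's front lid up against its rubber gasket, hook the wire bail of the toggle latch under the lip of the keeper on the lid, then press the latch lever over and fully down so that the lid is drawn tight. Work by feel, never force the parts, do not disturb the other things on the bench, and leave the latch to itself at the end.

Things in the scene. Friction and masses are not known exactly. Their poses are not given: they have to be found in the camera images.
- shield_box: Bare aluminium test box, 200 deep (x) x 260 wide (y) x 120 high, fixed to the bench. Origin under its centre; +z up; its open front is its -x side, closed by the lid. A toggle latch sits on the middle (y = 0) of its flat top. 'Box frame' below means this frame, in mm. A rubber gasket strip stands 5 mm proud of the front rim near the top.
- lid: Front lid: aluminium plate 8 thick, 260 wide, hinged along its lower edge. Origin on the hinge line at box frame (-100, 0, 10), axes like the box's when shut; plate spans lid x -8 to 0, z 1 to 107. Push it gently (under 20 N) on its outer face beside the keeper, a steel hook on its top middle (|y| over 40; a 3 mm thicker grey panel covers z 15 to 75).
- lid_angle (a joint): Rad: 0 fully shut, grows as the top swings out to the front, start 0.22 to 0.45. Stiff hinge (0.14 N m): stays where left. It meets the gasket at about 0.052 and springs back to there when let go; the gasket resists with about 9 N at first touch and some 80 N fully squeezed, so only the latch can hold it tight.
- keeper_mark (a point): Fixed point on the lid, lid frame (-16, 0, 123), axes like the lid's: where the bail bar's centre sits when seated at the keeper's middle setting. The steel keeper is 20 wide: ledge (top 5.5 below this point, x -34 to -8), tongue (front face x -13), lip above (x -20 to -8, 5.5 to 9.5 above). Its slotted bolts let all of it stand up to 7 higher or lower: not measured, find the ledge by touch.
- lever: Steel latch lever that turns on a pivot (axis y) at box frame (-35, 0, 140), which is its origin. At angle 0 its axes are the box's. It carries the handle and the bail.
- lever_angle (a joint): Rad: 0 fully down (hard stop); grows as the handle swings up and over to the front; pi/2 upright; limit 2.4. Start 1.4 to 1.85. Stays where left (0.06 N m). Hooked, it takes load from 1.2 to 1.6 on; pressing near the handle's end needs up to about 12 N midway (0.8), eases, and goes over centre below about 0.2. To let the bar pass in front of the lip it must be about 2.
- lever_end (a point): Point on the outer face near the handle's end, lever frame (60, 0, 8.5).
- bail: Steel wire bail: two 4 mm wires at y = +-15 from the lever to a 6 mm cross bar, 34 long (y). Origin on its pivot, at lever frame (18, 0, -4); the bar lies 97.8 along bail -x. Stays where left (0.035 N m), so it turns along with the lever until the bar catches the keeper. Pinch it across y at the bar. Thin wire: set it down lightly, under 20 N on the keeper.
- bail_angle (a joint): Angle between bail and lever, rad: grows as the bar is raised. The bar's elevation above level, pointing to the front, is bail_angle - lever_angle. Start 2.15 to 2.5 (bar raised clear of the lid).
- bail_bar (a point): Middle of the bail's cross bar. To hook: bring the bar down in front of the lip (lid x about -28), onto the ledge, then draw it back under the lip against the tongue; the lever follows.
- bottle: Bystander: white plastic bottle, 60 across, 160 high, red cap; origin under its centre.
- screwdriver: Bystander: screwdriver lying down.
- solder_reel: Bystander: grey reel, 60 across, 30 high.
- parts_tray: Bystander: black divided tray 100 x 140 x 30.
- lid_edge (a point): Point on the lid's outer face, lid frame (-8, 0, 105), just below its top edge, behind the keeper.
- handle: The lever's handle, rigid with it and with the same origin and axes: a steel plate 22 wide along lever +x from -3 to 63, its outer (+z) face at lever z 8.5, then an upturned tip to x 75, z 12. At lever angle 0 it lies level over the box top, pointing to the rear. It is a sheet part: press it with no more than some 20 N.

How it is judged (in metres and radians):
On the way, in this order (a step that is already met when the one before it is completed fails the run):
1. the lid is pushed up to the gasket (value of joint lid_angle below 0.07 rad), for 0.1 s.
2. the bail's bar is hooked in the keeper's throat, under the lip, with the lever still up (x of bail_bar in the frame of keeper_mark between -0.005 and 0.005 m and z of bail_bar in the frame of keeper_mark between -0.0105 and 0.0105 m and value of joint lever_angle above 0.5 rad), for 0.2 s.
3. the lever is pressed fully down and the lid drawn tight (value of joint lever_angle below 0.05 rad and value of joint lid_angle below 0.018 rad), for 0.2 s.
At the end, for the whole second after the job is handed in: The bail's bar is in the keeper's throat (within 5 mm front to back and 10.5 mm in height of the middle seat mark), the lever is fully down (under 0.05 rad), the lid is tight (under 0.018 rad), and lever and lid are at rest (all of step 3 and x of bail_bar in the frame of keeper_mark between -0.005 and 0.005 m and z of bail_bar in the frame of keeper_mark between -0.0105 and 0.0105 m and angular speed of each of lever, lid below 0.05 rad/s); the robot touches nothing.
It fails at once if the latch handle is pressed with more than 25 N (contact force between the fingers and handle above 25 N).
It fails at once if the lid is pushed with more than 25 N (contact force between the fingers and lid above 25 N).
It fails at once if the bail is jammed against the keeper with more than 130 N (contact force between bail and lid above 130 N).
It fails at once if the bail is pressed on the keeper with more than 20 N while the lever is still up (over 1.75 rad) (contact force between bail and lid above 20 N and value of joint lever_angle above 1.75 rad).
It fails at once if a bystander is moved by more than 20 mm (distance of any of bottle, screwdriver, solder_reel, parts_tray from where it was at the start of the episode above 0.02 m).
It also fails if it takes over 64 s, if anything falls off the work surface, if the arm or the gripper's body presses on something with over 40 N, if the wrist force passes 120 N, or if a joint passes its speed limit or range.

## Robot

A 6-joint arm with a two-finger parallel gripper is mounted at the origin on the work surface. World frame = base frame: x ahead of the robot, y to its left, z up, the work surface at z = 0. Lengths are in mm, angles in rad, forces in N, time in s.
With the tool pointing down it reaches from about 350 to 975 mm from the base axis. Payload 7.1 kg.
Tool frame: the origin (TCP) lies between the finger pads; the fingertips stand 8 mm ahead of it and the grasp point (between the pads) lies 11 mm behind it (ctrl.tips_ahead is the distance from the TCP to the fingertips, in mm); y points along the fingers, z is the direction in which the jaws open and shut, and the axes are right-handed (so a half turn about y gives the same grasp; the last joint's range is limited). The gripper opens to 88 mm and grips with 3 to 60 N. Pads are 20 mm wide; open, the fingers measure 115 mm over their backs; the gripper's body (75 mm by 178 mm) begins 61 mm behind the grasp point.
Start: joints at [1.295, 0.423, 1.63, -0, 1.089, -0.019], TCP at [158.71, 604.496, 230.675] pointing down, gripper open.
Joint ranges: [-3, 3], [-0.9, 2.11], [0.09, 2.58], [-1.31, 4.45], [0.11, 2.69], [-2.54, 2.54]. Speed limits (rad/s): [2.39, 2.39, 3.01, 3.14, 3.14, 3.14].

## Interface

Orientations are given as a rotation vector (axis times angle).
In Python, from workcell import ctrl gives the robot as it stands.
- The arm moves only by the shell command python3 -m creep 'ROWS'. ROWS is JSON, a list of rows, each an object of numbers: "tx", "ty", "tz": the shift along the world's x, y, z in mm; "rx", "ry", "rz": the turn, a rotation vector about the world's x, y, z in rad; "fingers": the closure in counts, from 0 (fully open) to 255 (shut). A call has 1 to 10 rows; each row is the pose to reach, as a shift and turn from the pose commanded when the call began; what a row does not reach only later rows make up. A row lasts 1/8 s, in which the tool goes at most 62.5 mm and 10.7 degrees, less where a joint would pass 70% of its speed; a pose out of reach is approached as far as the arm can. A call with a gripper value outside its range is refused whole. The fingers move at their own pace and stop on an object; the grip force is fixed at half the most. Time passes only in rows, so rows that repeat a pose let the fingers close. It gives the time, the measured TCP pose, the force and the opening at its end, in the units of the state.
- ctrl.get_obs(): the state, without advancing time (a new reading comes with each control period).
- ctrl.get_image(name): name is "scene" or "side" or "wrist"; returns a dict with "pixels" (480x640x3 uint8, blue, green, red), "intrinsics" (3x3 intrinsics, pixels), "rvec" (rotation vector, rad) and "tvec" (3), from world to camera coordinates, as OpenCV has them. Camera axes: x right, y down, z forward; pixel columns grow to the right and rows downward; lengths in mm; the calibration is good to about 2 mm. A picture is of the moment at which its call begins. There is no depth.
- ctrl.close_job(): hands the job in, once; it reports no verdict.
The state is a dict: "t": time; "qpos": joint angles; "qvel": joint speeds; "joint_torque": joint torques, N m; "ee_pos": TCP position; "orientation": TCP orientation; "ft_force": force on the tool from outside, world axes, zero at the start; "moment": the same for the moment, N m; "width": finger opening in mm.
Only numpy, scipy, OpenCV 4.12 (cv2) and the standard library are available. Lean on these libraries where they do the work, as an engineer would, in place of code of your own. Each camera call takes 0.05 s, during which the arm holds its last target.

## Working session

There is one attempt and no reset: what is moved stays moved. The work goes in short steps, Python scripts to look and compute and a shell command to move; the robot and the scene stay as the last step left them, time stands still between calls to the robot, and variables do not carry over. Pictures are saved under pics/ and viewed, and the job is handed in when it is done.

```bash
ls; mkdir -p pics; python3 - <<'E'
from workcell import ctrl
import cv2
print(ctrl.get_obs())
for n in("scene","side","wrist"):
    d=ctrl.get_image(n); cv2.imwrite(f"pics/{n}0.png",d["pixels"]); print(n,d["intrinsics"],d["rvec"],d["tvec"])
E
```

```text
pics
{'t': 0.0, 'qpos': array([ 1.29501653e+00,  4.23830961e-01,  1.63072979e+00, -2.66816831e-05,
        1.08861279e+00, -1.89828428e-02]), 'qvel': array([-0.00182924,  0.00016403,  0.00042285, -0.00092346,  0.00027584,
        0.00135971]), 'joint_torque': array([ 3.39542974e-03, -5.44635093e+01, -2.73667145e+01,  6.45583682e-02,
        2.29651260e-02, -8.86097519e-05]), 'ee_pos': array([158.55517548, 603.96014704, 229.89223638]), 'orientation': array([-1.56294942,  0.20178569, -0.20145693]), 'ft_force': array([-0.3473383 , -0.51730105, -0.24802178]), 'moment': array([ 0.00643603,  0.03993475, -0.00969433]), 'width': 88.34513557423499}
scene [[500.66284592   0.         326.754284  ]
 [  0.         500.66284592 236.01646531]
 [  0.           0.           1.        ]] [ 2.26484907  1.2544973  -0.36743969] [-283.49440059 -284.90847653 1618.0539342 ]
side [[602.03662714   0.         325.61679101]
 [  0.         602.03662714 234.07114235]
 [  0.           0.           1.        ]] [ 2.26391327 -0.38260589  0.17914729] [-471.34599489  207.35763335 1324.18095271]
wrist [[374.1628203    0.         319.77636829]
 [  0.         374.1628203  240.33160732]
 [  0.           0.           1.        ]] [-2.29255262 -1.76887632 -0.26136813] [-623.05009731  -35.37205579  391.72231445]
```

View pics/scene0.png

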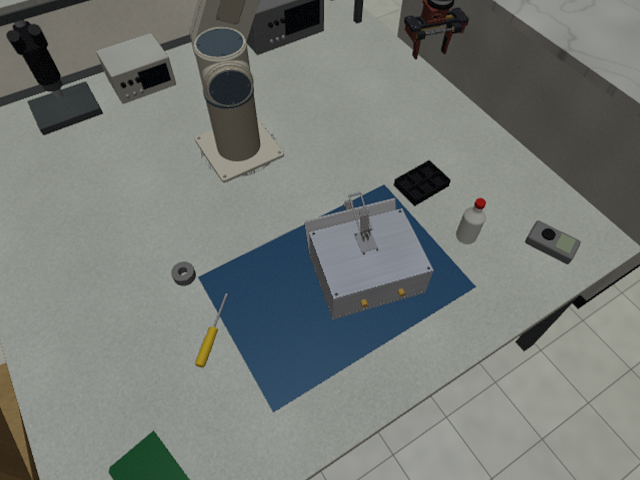

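View pics/side0.png

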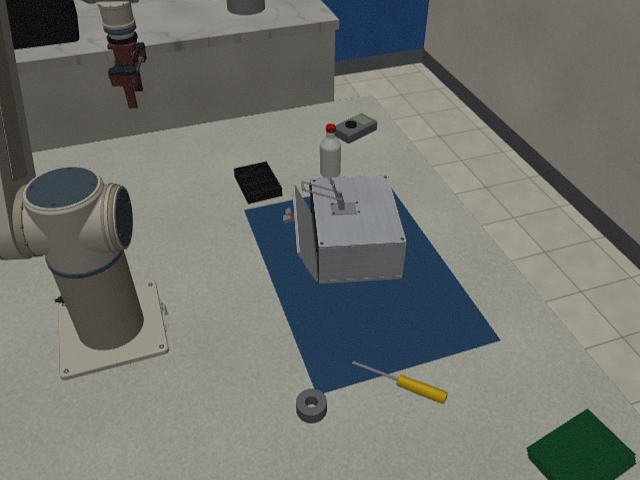

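View pics/wrist0.png

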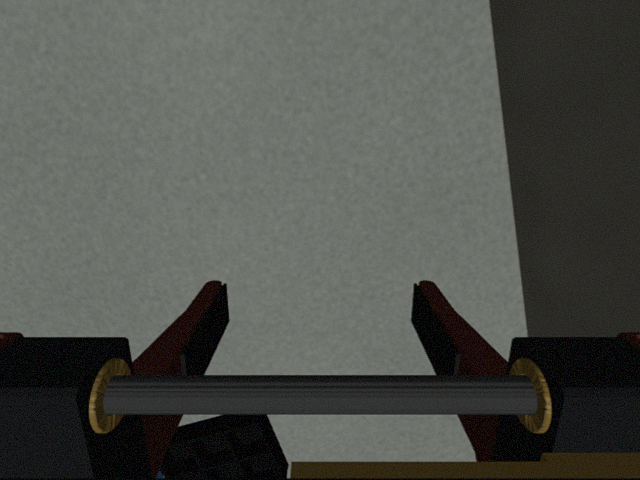

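```bash
python3 - <<'E'
import cv2
a=cv2.imread("pics/scene0.png")[180:330,295:445]; cv2.imwrite("pics/sc.png",cv2.resize(a,(600,600),interpolation=cv2.INTER_CUBIC))
a=cv2.imread("pics/side0.png")[165:290,275:415]; cv2.imwrite("pics/sd.png",cv2.resize(a,(672,600),interpolation=cv2.INTER_CUBIC))
E
```

```text
(no output)
```

View pics/sc.png

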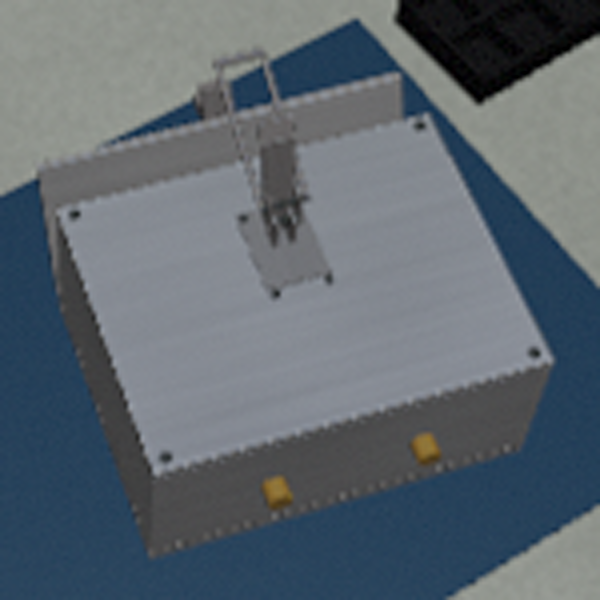

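View pics/sd.png

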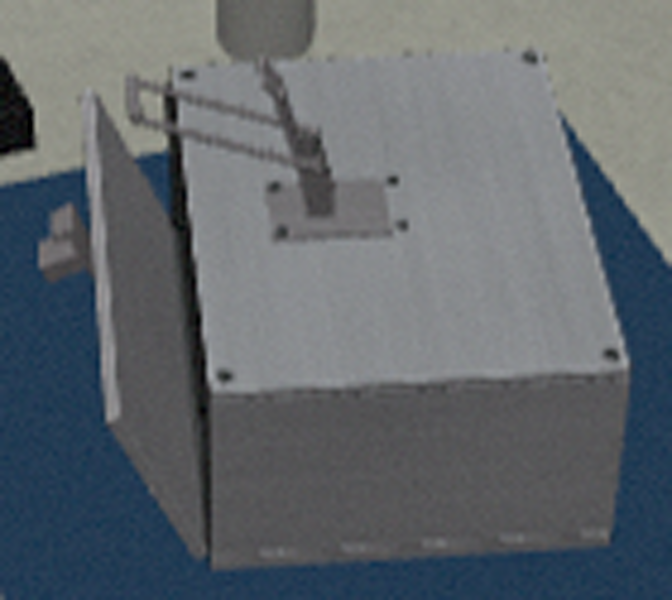

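```bash
cat > h.py <<'E'
import numpy as np,cv2
from scipy.optimize import least_squares
K={'sc':np.array([[500.66284592,0,326.754284],[0,500.66284592,236.01646531],[0,0,1]]),'sd':np.array([[602.03662714,0,325.61679101],[0,602.03662714,234.07114235],[0,0,1]])}
RV={'sc':np.array([2.26484907,1.2544973,-0.36743969]),'sd':np.array([2.26391327,-0.38260589,0.17914729])}
TV={'sc':np.array([-283.49440059,-284.90847653,1618.0539342]),'sd':np.array([-471.34599489,207.35763335,1324.18095271])}
def proj(c,P): return cv2.projectPoints(np.atleast_2d(np.array(P,float)),RV[c],TV[c],K[c],None)[0][:,0]
def b2w(p,P):
    c,s=np.cos(p[2]),np.sin(p[2]); P=np.atleast_2d(P)
    return np.c_[p[0]+c*P[:,0]-s*P[:,1],p[1]+s*P[:,0]+c*P[:,1],P[:,2]]
def lid2b(a,P): # top swings out to -x
    P=np.atleast_2d(P);c,s=np.cos(a),np.sin(a)
    return np.c_[-100+c*P[:,0]-s*P[:,2],P[:,1],10+s*P[:,0]+c*P[:,2]]
def lev2b(a,P): # handle +x ->up -> -x
    P=np.atleast_2d(P);c,s=np.cos(a),np.sin(a)
    return np.c_[-35+c*P[:,0]-s*P[:,2],P[:,1],140+s*P[:,0]+c*P[:,2]]
def bar(le,ba,y=0):
    o=lev2b(le,[[18,0,-4]])[0]; e=ba-le
    return np.array([[o[0]-97.8*np.cos(e),y,o[2]+97.8*np.sin(e)]])
E
cat > fit.py <<'E'
from h import *
def full(c,u,v):
    s,ox,oy={'sc':(4,295,180),'sd':(4.8,275,165)}[c]
    return np.array([(u+.5)/s-.5+ox,(v+.5)/s-.5+oy])
B=[('sc',-100,-130,120,55,213),('sc',-100,130,120,432,115),('sc',100,130,120,552,360),('sc',100,-130,120,155,470),('sc',100,-130,0,150,556),('sc',100,130,0,522,447),
('sd',-100,-130,120,210,392),('sd',100,-130,120,628,370),('sd',100,130,120,540,52),('sd',-100,130,120,172,70),('sd',-100,-130,0,212,570),('sd',100,-130,0,608,543)]
L=[('sc',-4,-130,107,42,165),('sc',-4,130,107,400,75),('sd',-4,-130,107,112,422),('sd',-4,130,107,92,90)]
R=[('sc',-17,215,63),('sc',17,268,52),('sd',17,133,80),('sd',-17,135,118)]
def res(p,sep=False):
    r=[]
    for c,x,y,z,u,v in B: r.append(proj(c,b2w(p,[[x,y,z]]))[0]-full(c,u,v))
    for c,x,y,z,u,v in L: r.append(proj(c,b2w(p,lid2b(p[3],[[x,y,z]])))[0]-full(c,u,v))
    for c,y,u,v in R: r.append(proj(c,b2w(p,bar(p[4],p[5],y)))[0]-full(c,u,v))
    r.append(proj('sd',b2w(p,lev2b(p[4],[[75,0,10]])))[0]-full('sd',265,62))
    return np.array(r) if sep else np.ravel(r)
s=least_squares(res,[650,200,0,.3,1.6,2.3])
print(s.x,'elev',s.x[5]-s.x[4]); print(res(s.x,1).round(1).tolist())
p=s.x
print('bar',bar(p[4],p[5]),b2w(p,bar(p[4],p[5])))
E
python3 fit.py
```

```text
[ 6.02055106e+02  8.15444860e+01 -2.49982750e-01  3.88100652e-01
  1.78429479e+00  2.18310987e+00] elev 0.39881507831760343
[[0.6, -1.0], [-0.5, -0.4], [1.0, 0.1], [0.1, 1.1], [0.2, 1.1], [-0.1, 1.1], [-0.7, 0.2], [0.2, -0.1], [-0.1, -0.7], [-0.6, -0.8], [-0.9, 0.5], [-0.2, 1.1], [-0.9, 0.6], [0.6, 0.1], [0.1, -0.9], [-1.0, -0.2], [0.2, 0.5], [-0.4, 0.1], [-0.3, -0.6], [0.1, 0.2], [0.3, 1.0]]
bar [[-125.02949131    0.          196.41719214]] [[480.91194546 112.4751874  196.41719214]]
```

```bash
python3 - <<'E'
from h import *
from scipy.spatial.transform import Rotation as R
r=R.from_rotvec([-1.56294942,0.20178569,-0.20145693]); print(r.as_matrix().round(3))
p=[602,81.5,-.25]
j=r.as_matrix()[:,2]; print('jaw yaw',np.arctan2(j[1],j[0]), 'box y', np.pi/2-.25)
# bystanders rough
for c,u,v,z in[('sc',422,182,15),('sc',470,225,80),('sc',183,272,15),('sc',212,340,10)]:
    Rm=cv2.Rodrigues(RV[c])[0]; d=Rm.T@np.linalg.inv(K[c])@[u,v,1]; o=-Rm.T@TV[c]; print((o+d*(z-o[2])/d[2]).round())
for a in(.388,.2,.052): print(a,lid2b(a,[[-8,-75,92]]).round(1),b2w(p,lid2b(a,[[-8,-75,92]])).round(1), 'keeper',lid2b(a,[[-16,0,123]]).round(1))
# bar->lever
def ik(x,z,lo=0.0,hi=2.4):
    from scipy.optimize import brentq
    f=lambda a:np.hypot(*(lev2b(a,[[18,0,-4]])[0][[0,2]]-[x,z]))-97.8
    g=np.linspace(lo,hi,200); return [round(brentq(f,a,b),2) for a,b in zip(g,g[1:]) if f(a)*f(b)<0]
for lx in(-16,-20,-24,-28,-31):
  for dz in(-7,0,7,18,30):
    q=lid2b(.052,[[lx,0,123+dz]])[0]; print(lx,dz,q.round(1),ik(q[0],q[2]))
E
```

```text
[[ 0.967 -0.     0.254]
 [-0.254 -0.002  0.967]
 [-0.    -1.    -0.002]]
jaw yaw 1.3140117743065907 box y 1.3207963267948966
[433. 405.  15.]
[659. 378.  80.]
[ 345. -338.   15.]
[ 559. -354.   10.]
0.388 [[-142.2  -75.    92.1]] [[445.7  44.   92.1]] keeper [[-161.3    0.   117.8]]
0.2 [[-126.1  -75.    98.6]] [[461.2  40.   98.6]] keeper [[-140.1    0.   127.4]]
0.052 [[-112.8  -75.   101.5]] [[474.2  36.7 101.5]] keeper [[-122.4    0.   132. ]]
-16 -7 [-122.    0.  125.] [1.51]
-16 0 [-122.4    0.   132. ] [1.39]
-16 7 [-122.7    0.   139. ] [1.31]
-16 18 [-123.3    0.   150. ] [1.26]
-16 30 [-123.9    0.   162. ] [1.3]
-20 -7 [-126.     0.   124.8] [1.74]
-20 0 [-126.4    0.   131.8] [1.64]
-20 7 [-126.7    0.   138.8] [1.56]
-20 18 [-127.3    0.   149.8] [1.5]
-20 30 [-127.9    0.   161.8] [1.53]
-24 -7 [-130.     0.   124.6] [1.96]
-24 0 [-130.4    0.   131.6] [1.86]
-24 7 [-130.7    0.   138.6] [1.79]
-24 18 [-131.3    0.   149.6] [1.73]
-24 30 [-131.9    0.   161.5] [1.74]
-28 -7 [-134.     0.   124.4] [2.17]
-28 0 [-134.4    0.   131.4] [2.07]
-28 7 [-134.7    0.   138.4] [2.0]
-28 18 [-135.3    0.   149.4] [1.95]
-28 30 [-135.9    0.   161.3] [1.96]
-31 -7 [-137.     0.   124.2] [2.33]
-31 0 [-137.4    0.   131.2] [2.23]
-31 7 [-137.7    0.   138.2] [2.17]
-31 18 [-138.3    0.   149.2] [2.11]
-31 30 [-138.9    0.   161.2] [2.13]
```

```bash
python3 -m creep '[{"tx":60,"ty":-137,"rz":-0.39,"fingers":255},{"tx":120,"ty":-274,"rz":-0.8,"fingers":255},{"tx":180,"ty":-411,"rz":-1.2,"fingers":255},{"tx":240,"ty":-549,"rz":-1.57,"fingers":255},{"tx":240,"ty":-549,"rz":-1.57,"fingers":255},{"tx":240,"ty":-549,"rz":-1.57,"fingers":255},{"tx":240,"ty":-549,"rz":-1.57,"fingers":255},{"tx":240,"ty":-549,"rz":-1.57,"fingers":255},{"tx":240,"ty":-549,"rz":-1.57,"fingers":255},{"tx":240,"ty":-549,"rz":-1.57,"fingers":255}]'
```

```text
schema error: expected keys tx, ty, tz, rx, ry, rz, fingers
```

All keys needed.

```bash
python3 -m creep '[{"tx":240,"ty":-549,"tz":0,"rx":0,"ry":0,"rz":-1.57,"fingers":255},{"tx":240,"ty":-549,"tz":0,"rx":0,"ry":0,"rz":-1.57,"fingers":255},{"tx":240,"ty":-549,"tz":0,"rx":0,"ry":0,"rz":-1.57,"fingers":255},{"tx":240,"ty":-549,"tz":0,"rx":0,"ry":0,"rz":-1.57,"fingers":255},{"tx":240,"ty":-549,"tz":0,"rx":0,"ry":0,"rz":-1.57,"fingers":255},{"tx":240,"ty":-549,"tz":0,"rx":0,"ry":0,"rz":-1.57,"fingers":255},{"tx":240,"ty":-549,"tz":0,"rx":0,"ry":0,"rz":-1.57,"fingers":255},{"tx":240,"ty":-549,"tz":0,"rx":0,"ry":0,"rz":-1.57,"fingers":255},{"tx":240,"ty":-549,"tz":0,"rx":0,"ry":0,"rz":-1.57,"fingers":255},{"tx":240,"ty":-549,"tz":0,"rx":0,"ry":0,"rz":-1.57,"fingers":255}]'
```

```text
t: 1.4
ee_pos: [399.3, 53.1, 230.8]
orientation: [-1.075, 1.397, -1.398]
ft_force: [-0.2, 0.2, 1.1]
width: 0.4
```

```bash
python3 -m creep '[{"tx":0,"ty":3,"tz":-60,"rx":0,"ry":0,"rz":0,"fingers":255},{"tx":0,"ty":3,"tz":-120,"rx":0,"ry":0,"rz":0,"fingers":255},{"tx":0,"ty":3,"tz":-134,"rx":0,"ry":0,"rz":0,"fingers":255},{"tx":0,"ty":3,"tz":-134,"rx":0,"ry":0,"rz":0,"fingers":255}]'
python3 - <<'E'
from workcell import ctrl
import cv2
d=ctrl.get_image("side"); cv2.imwrite("pics/side1.png",d["pixels"])
a=d["pixels"][115:315,195:435];cv2.imwrite("pics/side1c.png",cv2.resize(a,(720,600)))
E
```

```text
t: 1.9
ee_pos: [397.7, 58.3, 95.5]
orientation: [-1.08, 1.398, -1.394]
ft_force: [-0.4, 0.3, 1.2]
width: 0.4
```

View pics/side1c.png

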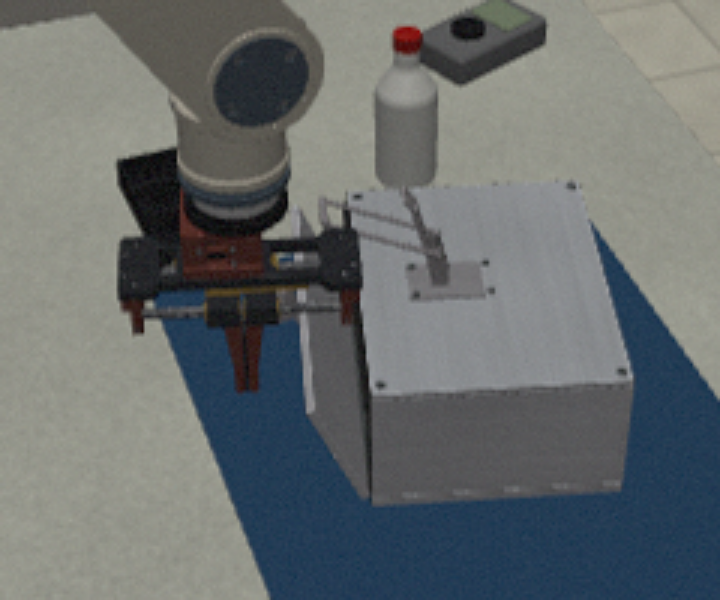

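```bash
python3 -m creep '[{"tx":15,"ty":-4,"tz":0,"rx":0,"ry":0,"rz":0,"fingers":255},{"tx":29,"ty":-7,"tz":0,"rx":0,"ry":0,"rz":0,"fingers":255},{"tx":34,"ty":-9,"tz":0,"rx":0,"ry":0,"rz":0,"fingers":255},{"tx":39,"ty":-10,"tz":0,"rx":0,"ry":0,"rz":0,"fingers":255},{"tx":44,"ty":-11,"tz":0,"rx":0,"ry":0,"rz":0,"fingers":255},{"tx":49,"ty":-12.5,"tz":0,"rx":0,"ry":0,"rz":0,"fingers":255},{"tx":53,"ty":-13.5,"tz":0,"rx":0,"ry":0,"rz":0,"fingers":255}]'
```

```text
t: 2.82
ee_pos: [452.2, 44.9, 96.7]
orientation: [-1.077, 1.395, -1.395]
ft_force: [-3.3, 1.0, 3.4]
width: 0.3
```

```bash
python3 -m creep '[{"tx":3,"ty":-0.8,"tz":0,"rx":0,"ry":0,"rz":0,"fingers":255},{"tx":6,"ty":-1.5,"tz":0,"rx":0,"ry":0,"rz":0,"fingers":255}]'
```

```text
t: 3.08
ee_pos: [458.0, 43.4, 96.7]
orientation: [-1.077, 1.395, -1.395]
ft_force: [-1.6, 0.9, 2.7]
width: 0.4
```

```bash
python3 -m creep '[{"tx":2,"ty":-0.5,"tz":0,"rx":0,"ry":0,"rz":0,"fingers":255},{"tx":4,"ty":-1,"tz":0,"rx":0,"ry":0,"rz":0,"fingers":255},{"tx":5,"ty":-1.2,"tz":0,"rx":0,"ry":0,"rz":0,"fingers":255}]'
```

```text
t: 3.45
ee_pos: [462.9, 42.3, 96.7]
orientation: [-1.077, 1.395, -1.395]
ft_force: [-2.1, -0.3, 2.6]
width: 0.4
```

```bash
python3 -m creep '[{"tx":1,"ty":-0.2,"tz":0,"rx":0,"ry":0,"rz":0,"fingers":255},{"tx":2,"ty":-0.5,"tz":0,"rx":0,"ry":0,"rz":0,"fingers":255}]'
```

```text
t: 3.7
ee_pos: [464.6, 41.8, 96.7]
orientation: [-1.077, 1.395, -1.395]
ft_force: [-4.0, 1.2, 3.5]
width: 0.2
```

```bash
python3 -m creep '[{"tx":1,"ty":-0.2,"tz":0,"rx":0,"ry":0,"rz":0,"fingers":255},{"tx":2,"ty":-0.5,"tz":0,"rx":0,"ry":0,"rz":0,"fingers":255}]'
```

```text
t: 3.95
ee_pos: [464.7, 41.7, 96.6]
orientation: [-1.08, 1.399, -1.394]
ft_force: [-9.4, 5.8, 11.3]
width: 0.5
```

```bash
python3 -m creep '[{"tx":1,"ty":-0.2,"tz":0,"rx":0,"ry":0,"rz":0,"fingers":255},{"tx":1,"ty":-0.2,"tz":0,"rx":0,"ry":0,"rz":0,"fingers":255}]'
```

```text
t: 4.2
ee_pos: [465.0, 41.6, 96.6]
orientation: [-1.081, 1.4, -1.393]
ft_force: [-11.6, 5.6, 13.0]
width: 0.4
```

```bash
python3 -m creep '[{"tx":1,"ty":-0.2,"tz":0,"rx":0,"ry":0,"rz":0,"fingers":255},{"tx":1,"ty":-0.2,"tz":0,"rx":0,"ry":0,"rz":0,"fingers":255}]'
```

```text
t: 4.45
ee_pos: [465.2, 41.6, 96.6]
orientation: [-1.082, 1.401, -1.392]
ft_force: [-14.4, 5.9, 16.2]
width: 0.3
```

```bash
python3 - <<'E'
from workcell import ctrl
import cv2
d=ctrl.get_image("side")
a=d["pixels"][115:315,195:435];cv2.imwrite("pics/side2c.png",cv2.resize(a,(720,600),interpolation=cv2.INTER_CUBIC))
print(ctrl.get_obs())
E
```

```text
{'t': 4.5, 'qpos': array([6.28198190e-02, 4.19147421e-01, 2.05382479e+00, 1.95160730e-03,
       6.75339905e-01, 3.17657192e-01]), 'qvel': array([ 0.00263807, -0.00093342,  0.00086741,  0.00034298, -0.00077388,
        0.00041418]), 'joint_torque': array([ -3.77592757, -38.5607028 , -22.33648539,  -1.23340968,
        -3.65871839,   0.04885271]), 'ee_pos': array([465.23266159,  41.55661116,  96.58625186]), 'orientation': array([-1.08199512,  1.4008065 , -1.39238618]), 'ft_force': array([-13.49607689,   6.8067399 ,  15.54591572]), 'moment': array([0.95264788, 2.11078719, 0.05995813]), 'width': 0.13697486494571323}
```

View pics/side2c.png

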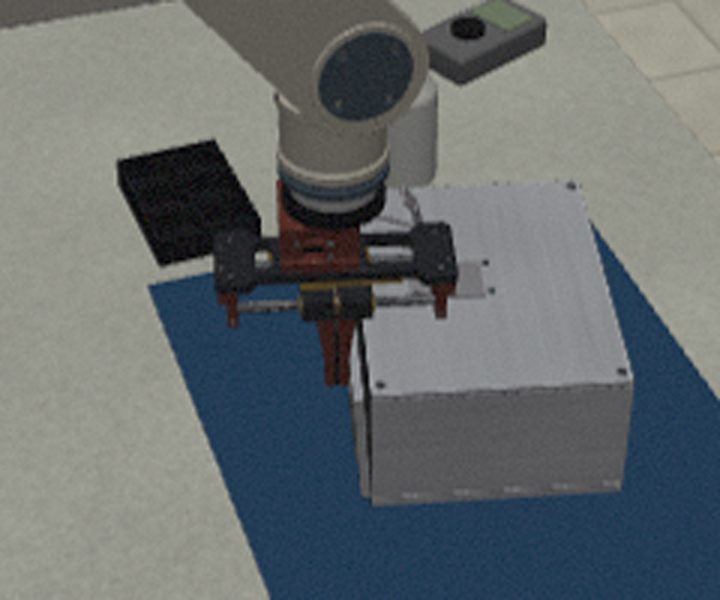

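```bash
python3 -m creep '[{"tx":-8,"ty":2,"tz":-1,"rx":0,"ry":0,"rz":0,"fingers":255},{"tx":-39,"ty":10,"tz":0,"rx":0,"ry":0,"rz":0,"fingers":255},{"tx":-39,"ty":10,"tz":62,"rx":0,"ry":0,"rz":0.15,"fingers":255},{"tx":-39,"ty":10,"tz":124,"rx":0,"ry":0,"rz":0.33,"fingers":100},{"tx":-39,"ty":30,"tz":150,"rx":0,"ry":0,"rz":0.51,"fingers":0},{"tx":-20,"ty":50,"tz":150,"rx":0,"ry":0,"rz":0.69,"fingers":0},{"tx":0,"ty":60,"tz":150,"rx":0,"ry":0,"rz":0.87,"fingers":0},{"tx":5,"ty":65,"tz":150,"rx":0,"ry":0,"rz":1.05,"fingers":0},{"tx":10,"ty":70,"tz":150,"rx":0,"ry":0,"rz":1.23,"fingers":0},{"tx":12,"ty":72,"tz":150,"rx":0,"ry":0,"rz":1.41,"fingers":0}]'
python3 -m creep '[{"tx":0,"ty":0,"tz":0,"rx":0,"ry":0,"rz":0.16,"fingers":0},{"tx":0,"ty":0,"tz":0,"rx":0,"ry":0,"rz":0.16,"fingers":0}]'
python3 - <<'E'
from workcell import ctrl
import cv2
for n in("side","scene","wrist"):
    d=ctrl.get_image(n); cv2.imwrite(f"pics/{n}3.png",d["pixels"])
    if n=="wrist":print(d["rvec"],d["tvec"])
a=cv2.imread("pics/side3.png")[155:280,275:425];cv2.imwrite("pics/side3c.png",cv2.resize(a,(720,600),interpolation=cv2.INTER_CUBIC))
print(ctrl.get_obs()['qpos'])
E
```

```text
t: 5.75
ee_pos: [481.5, 113.2, 246.6]
orientation: [-1.546, 0.321, -0.323]
ft_force: [0.7, -0.2, -0.5]
width: 66.8
t: 6.0
ee_pos: [481.1, 112.9, 246.6]
orientation: [-1.561, 0.202, -0.203]
ft_force: [1.1, -0.7, 0.1]
width: 86.3
[-2.29578511 -1.76477038 -0.26301077] [-231.61599622 -456.85605073  279.83824017]
[ 2.06490362e-01  2.09104496e-01  1.89947099e+00 -9.21405228e-05
  1.03261232e+00 -1.10460935e+00]
```

View pics/side3c.png

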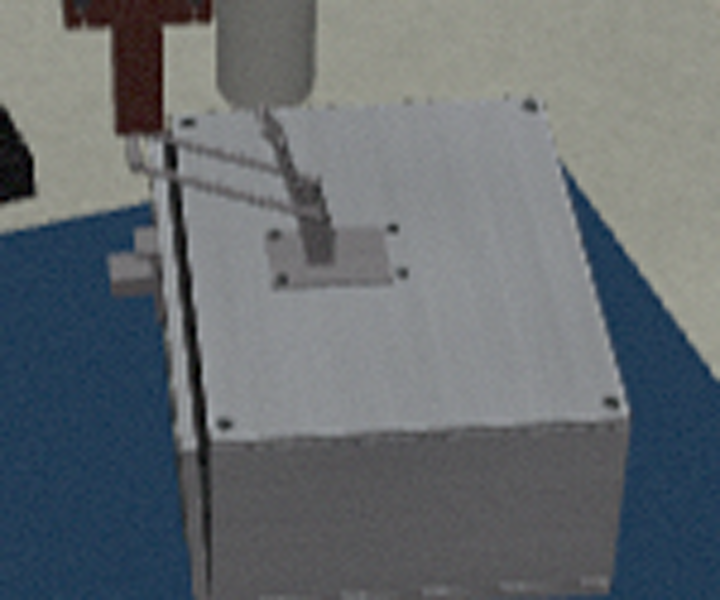

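View pics/wrist3.png

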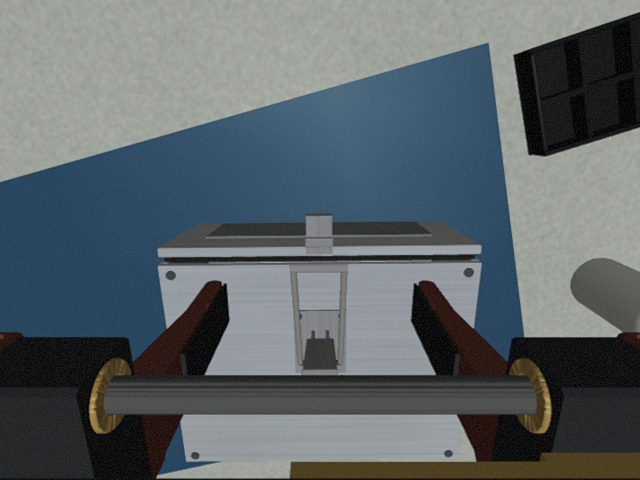

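```bash
python3 - <<'E'
import cv2
a=cv2.imread("pics/wrist3.png")[205:405,240:400];cv2.imwrite("pics/w3c.png",cv2.resize(a,(480,600),interpolation=cv2.INTER_CUBIC))
E
cat > w.py <<'E'
from h import *
Kw=np.array([[374.1628203,0,319.77636829],[0,374.1628203,240.33160732],[0,0,1]])
rv=np.array([-2.29578511,-1.76477038,-0.26301077]);tv=np.array([-231.61599622,-456.85605073,279.83824017])
pw=lambda P:cv2.projectPoints(np.atleast_2d(P),rv,tv,Kw,None)[0][:,0].round(1)
p=[602.06,81.54,-.25]
print('boxfront',pw(b2w(p,[[-100,-130,120],[-100,130,120],[100,130,120],[100,-130,120.]])))
for a in(.045,.055,.065):print('lid',a,pw(b2w(p,lid2b(a,[[0,-130,107],[0,130,107],[-8,-130,107],[-8,130,107]]))))
for dz in(-7,0,7):print('lip top front/back, ledge front',dz,pw(b2w(p,lid2b(.052,[[-20,0,123+9.5+dz],[-8,0,123+9.5+dz],[-34,0,117.5+dz],[-20,10,123+9.5+dz],[-34,10,117.5+dz]]))))
print('bar',pw(b2w(p,np.r_[bar(1.784,2.183,-17),bar(1.784,2.183,17)])))
E
python3 w.py
```

```text
boxfront [[158.8 265.6]
 [483.7 262.5]
 [459.1 459.2]
 [187.1 461.4]]
lid 0.045 [[159.5 258.6]
 [482.8 255.5]
 [158.4 249. ]
 [483.8 245.9]]
lid 0.055 [[159.4 257.3]
 [482.9 254.2]
 [158.3 247.7]
 [483.9 244.6]]
lid 0.065 [[159.2 256. ]
 [483.  252.9]
 [158.1 246.4]
 [483.9 243.2]]
lip top front/back, ledge front -7 [[320.8 237.3]
 [320.9 252.9]
 [320.6 215.2]
 [334.2 237.2]
 [333.5 215.1]]
lip top front/back, ledge front 0 [[320.8 239.6]
 [320.9 255.5]
 [320.6 216.8]
 [334.6 239.5]
 [333.8 216.7]]
lip top front/back, ledge front 7 [[320.8 242. ]
 [321.  258.2]
 [320.6 218.5]
 [335.  241.8]
 [334.2 218.4]]
bar [[292.  270.2]
 [350.1 269.6]]
```

View pics/w3c.png

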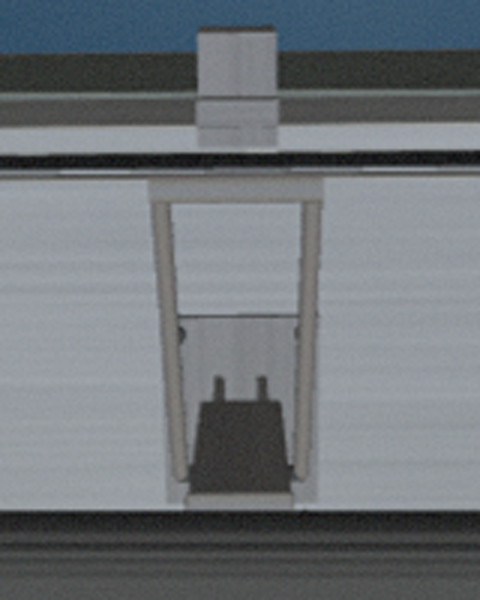

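```bash
python3 -m creep '[{"tx":0,"ty":0,"tz":-30,"rx":0,"ry":0,"rz":0,"fingers":0},{"tx":0,"ty":0,"tz":-48,"rx":0,"ry":0,"rz":0,"fingers":0},{"tx":0,"ty":0,"tz":-48,"rx":0,"ry":0,"rz":0,"fingers":120},{"tx":0,"ty":0,"tz":-48,"rx":0,"ry":0,"rz":0,"fingers":255},{"tx":0,"ty":0,"tz":-48,"rx":0,"ry":0,"rz":0,"fingers":255},{"tx":0,"ty":0,"tz":-48,"rx":0,"ry":0,"rz":0,"fingers":255}]'
python3 - <<'E'
from workcell import ctrl
import cv2
for n in("side","wrist"):
    d=ctrl.get_image(n); cv2.imwrite(f"pics/{n}4.png",d["pixels"])
    if n=="wrist":print(d["rvec"],d["tvec"])
a=cv2.imread("pics/side4.png")[155:280,275:425];b=cv2.imread("pics/wrist4.png")[205:405,220:420]
cv2.imwrite("pics/c4.png",cv2.hconcat([cv2.resize(a,(480,400),interpolation=cv2.INTER_CUBIC),cv2.resize(b,(400,400))[:,40:360]]))
E
```

```text
t: 6.9
ee_pos: [481.1, 113.0, 199.3]
orientation: [-1.561, 0.201, -0.203]
ft_force: [-0.4, 0.4, -0.1]
width: 51.3
[-2.29301085 -1.76844976 -0.26424086] [-230.36256799 -443.80147199  233.96558533]
```

View pics/c4.png

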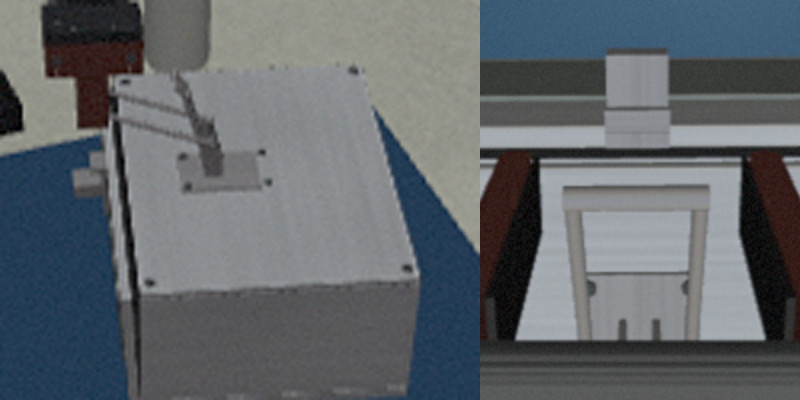

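```bash
python3 -m creep '[{"tx":0,"ty":0,"tz":-1,"rx":0,"ry":0,"rz":0,"fingers":255},{"tx":0,"ty":0,"tz":-1,"rx":0,"ry":0,"rz":0,"fingers":255},{"tx":0,"ty":0,"tz":-1,"rx":0,"ry":0,"rz":0,"fingers":255},{"tx":0,"ty":0,"tz":-1,"rx":0,"ry":0,"rz":0,"fingers":255}]'
python3 - <<'E'
from workcell import ctrl
import cv2
for n in("side","wrist"):
    d=ctrl.get_image(n); cv2.imwrite(f"pics/{n}5.png",d["pixels"])
    if n=="wrist":print(d["rvec"],d["tvec"])
a=cv2.imread("pics/side5.png")[155:280,275:425];b=cv2.imread("pics/wrist5.png")[205:405,220:420]
cv2.imwrite("pics/c5.png",cv2.hconcat([cv2.resize(a,(480,400),interpolation=cv2.INTER_CUBIC),cv2.resize(b,(400,400))[:,40:360]]))
E
```

```text
t: 7.5
ee_pos: [480.4, 112.7, 197.5]
orientation: [-1.562, 0.202, -0.201]
ft_force: [-1.0, -3.1, 0.1]
width: 33.2
[-2.29334813 -1.76924958 -0.26196747] [-229.71906731 -442.88611337  233.37621955]
```

View pics/c5.png

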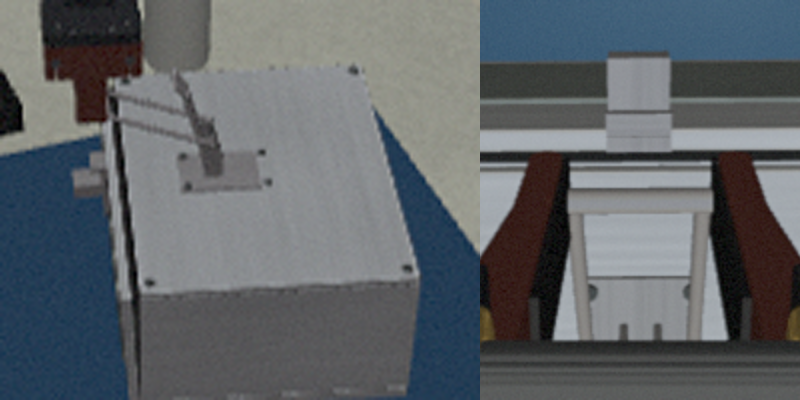

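```bash
python3 - <<'E'
from h import *
Kw=np.array([[374.1628203,0,319.77636829],[0,374.1628203,240.33160732],[0,0,1]])
V=[([-2.29578511,-1.76477038,-0.26301077],[-231.61599622,-456.85605073,279.83824017],(318.7,268.2)),([-2.29301085,-1.76844976,-0.26424086],[-230.36256799,-443.80147199,233.96558533],(318,303.7))]
import sys
P=[]
for r,t,uv in V: P.append(Kw@np.c_[cv2.Rodrigues(np.array(r))[0],t])
X=cv2.triangulatePoints(P[0],P[1],np.array(V[0][2],float),np.array(V[1][2],float)); print((X[:3]/X[3]).T)
r,t=np.array([-2.29334813,-1.76924958,-0.26196747]),np.array([-229.71906731,-442.88611337,233.37621955])
R=cv2.Rodrigues(r)[0]; d=R.T@np.linalg.inv(Kw)@[320,304.9,1]; o=-R.T@t
for z in(193,196,199): print(o+d*(z-o[2])/d[2])
E
```

```text
[[482.1589577  110.62514813 189.42102816]]
[479.90155492 111.75266738 193.        ]
[478.44376215 112.13475997 196.        ]
[476.98596937 112.51685257 199.        ]
```

```bash
python3 -m creep '[{"tx":-4,"ty":1,"tz":-10,"rx":0,"ry":0,"rz":0,"fingers":255},{"tx":-8,"ty":2,"tz":-20,"rx":0,"ry":0,"rz":0,"fingers":255},{"tx":-10,"ty":2.5,"tz":-30,"rx":0,"ry":0,"rz":0,"fingers":255},{"tx":-10,"ty":2.5,"tz":-36,"rx":0,"ry":0,"rz":0,"fingers":255},{"tx":-10,"ty":2.5,"tz":-36,"rx":0,"ry":0,"rz":0,"fingers":255}]'
python3 - <<'E'
from workcell import ctrl
import cv2
for n in("side","wrist"):
    d=ctrl.get_image(n); cv2.imwrite(f"pics/{n}6.png",d["pixels"])
    if n=="wrist":print(d["rvec"],d["tvec"])
a=cv2.imread("pics/side6.png")[155:280,275:425];b=cv2.imread("pics/wrist6.png")[205:405,220:420]
cv2.imwrite("pics/c6.png",cv2.hconcat([cv2.resize(a,(480,400),interpolation=cv2.INTER_CUBIC),cv2.resize(b,(400,400))[:,40:360]]))
E
```

```text
t: 8.22
ee_pos: [470.1, 115.4, 161.0]
orientation: [-1.562, 0.203, -0.2]
ft_force: [-2.0, -3.0, 0.1]
width: 33.1
[-2.29416914 -1.76973051 -0.26097222] [-229.76362238 -422.07217637  202.28871829]
```

View pics/c6.png

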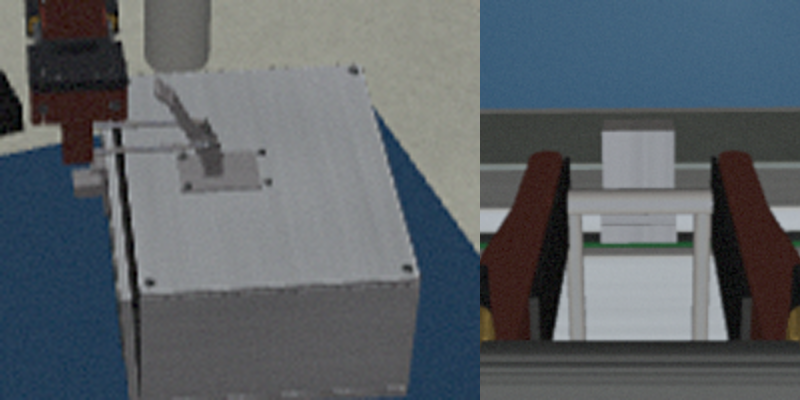

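```bash
python3 -m creep '[{"tx":-0.3,"ty":0,"tz":-7,"rx":0,"ry":0,"rz":0,"fingers":255},{"tx":-0.3,"ty":0,"tz":-13,"rx":0,"ry":0,"rz":0,"fingers":255},{"tx":-0.3,"ty":0,"tz":-15,"rx":0,"ry":0,"rz":0,"fingers":255}]'
python3 -m creep '[{"tx":0,"ty":0,"tz":-2,"rx":0,"ry":0,"rz":0,"fingers":255},{"tx":0,"ty":0,"tz":-4,"rx":0,"ry":0,"rz":0,"fingers":255}]'
```

```text
t: 8.7
ee_pos: [470.7, 115.3, 146.5]
orientation: [-1.561, 0.201, -0.202]
ft_force: [-0.8, -4.5, 1.1]
width: 33.1
t: 8.95
ee_pos: [470.7, 115.4, 142.7]
orientation: [-1.561, 0.201, -0.202]
ft_force: [-0.1, -5.2, 2.1]
width: 33.2
```

```bash
python3 -m creep '[{"tx":0,"ty":0,"tz":-1.5,"rx":0,"ry":0,"rz":0,"fingers":255},{"tx":0,"ty":0,"tz":-3,"rx":0,"ry":0,"rz":0,"fingers":255}]'
```

```text
t: 9.2
ee_pos: [470.7, 115.4, 139.7]
orientation: [-1.561, 0.201, -0.202]
ft_force: [0.4, -5.1, 1.7]
width: 32.9
```

```bash
python3 -m creep '[{"tx":0,"ty":0,"tz":-1,"rx":0,"ry":0,"rz":0,"fingers":255},{"tx":0,"ty":0,"tz":-2,"rx":0,"ry":0,"rz":0,"fingers":255}]'
```

```text
t: 9.45
ee_pos: [470.6, 115.4, 137.7]
orientation: [-1.561, 0.201, -0.202]
ft_force: [1.1, -4.9, 1.1]
width: 33.1
```

```bash
python3 -m creep '[{"tx":0,"ty":0,"tz":-1,"rx":0,"ry":0,"rz":0,"fingers":255},{"tx":0,"ty":0,"tz":-2,"rx":0,"ry":0,"rz":0,"fingers":255}]'
```

```text
t: 9.7
ee_pos: [470.7, 115.4, 135.7]
orientation: [-1.561, 0.201, -0.202]
ft_force: [0.9, -5.0, 1.8]
width: 33.0
```

```bash
python3 -m creep '[{"tx":0,"ty":0,"tz":-1,"rx":0,"ry":0,"rz":0,"fingers":255},{"tx":0,"ty":0,"tz":-1.5,"rx":0,"ry":0,"rz":0,"fingers":255}]'
```

```text
t: 9.95
ee_pos: [470.8, 115.4, 134.3]
orientation: [-1.561, 0.201, -0.202]
ft_force: [1.2, -4.6, 1.6]
width: 33.0
```

```bash
python3 -m creep '[{"tx":0,"ty":0,"tz":-1,"rx":0,"ry":0,"rz":0,"fingers":255},{"tx":0,"ty":0,"tz":-2,"rx":0,"ry":0,"rz":0,"fingers":255}]'
```

```text
t: 10.2
ee_pos: [470.9, 115.4, 132.3]
orientation: [-1.561, 0.201, -0.202]
ft_force: [1.2, -5.5, 0.9]
width: 33.1
```

```bash
python3 -m creep '[{"tx":0,"ty":0,"tz":-1,"rx":0,"ry":0,"rz":0,"fingers":255},{"tx":0,"ty":0,"tz":-1.5,"rx":0,"ry":0,"rz":0,"fingers":255}]'
```

```text
t: 10.45
ee_pos: [471.0, 115.4, 130.8]
orientation: [-1.561, 0.201, -0.202]
ft_force: [1.2, -5.0, 1.4]
width: 32.8
```

```bash
python3 - <<'E'
from workcell import ctrl
import cv2
for n in("side","wrist"):
    d=ctrl.get_image(n); cv2.imwrite(f"pics/{n}7.png",d["pixels"])
    if n=="wrist":print(d["rvec"],d["tvec"])
a=cv2.imread("pics/side7.png")[155:255,275:395];b=cv2.imread("pics/wrist7.png")[205:405,220:420]
cv2.imwrite("pics/c7.png",cv2.hconcat([cv2.resize(a,(480,400),interpolation=cv2.INTER_CUBIC),cv2.resize(b,(400,400))[:,40:360]]))
E
```

```text
[-2.29257112 -1.76852709 -0.26439528] [-230.02315814 -414.08762965  171.41383609]
```

View pics/c7.png

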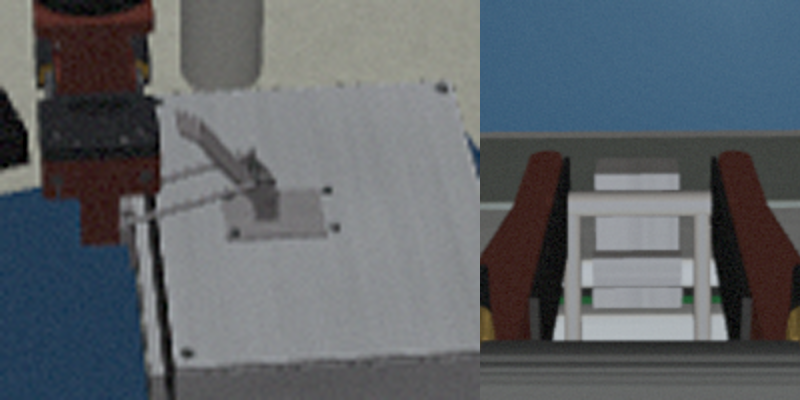

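```bash
python3 -m creep '[{"tx":0,"ty":0,"tz":-0.7,"rx":0,"ry":0,"rz":0,"fingers":255},{"tx":0,"ty":0,"tz":-1.4,"rx":0,"ry":0,"rz":0,"fingers":255}]'
```

```text
t: 10.8
ee_pos: [471.2, 115.4, 129.5]
orientation: [-1.561, 0.2, -0.203]
ft_force: [1.7, -5.8, 1.5]
width: 32.9
```

```bash
python3 -m creep '[{"tx":0,"ty":0,"tz":-0.7,"rx":0,"ry":0,"rz":0,"fingers":255},{"tx":0,"ty":0,"tz":-1.4,"rx":0,"ry":0,"rz":0,"fingers":255}]'
```

```text
t: 11.05
ee_pos: [471.3, 115.4, 128.2]
orientation: [-1.561, 0.2, -0.203]
ft_force: [1.0, -6.1, 5.2]
width: 32.8
```

```bash
python3 -m creep '[{"tx":0,"ty":0,"tz":-0.6,"rx":0,"ry":0,"rz":0,"fingers":255},{"tx":0,"ty":0,"tz":-1,"rx":0,"ry":0,"rz":0,"fingers":255}]'
```

```text
t: 11.3
ee_pos: [471.3, 115.4, 127.9]
orientation: [-1.561, 0.2, -0.203]
ft_force: [-1.5, -6.5, 15.3]
width: 33.5
```

```bash
python3 -m creep '[{"tx":0,"ty":0,"tz":2,"rx":0,"ry":0,"rz":0,"fingers":255},{"tx":0,"ty":0,"tz":3.2,"rx":0,"ry":0,"rz":0,"fingers":255},{"tx":2,"ty":-0.5,"tz":3.3,"rx":0,"ry":0,"rz":0,"fingers":255},{"tx":4,"ty":-1,"tz":3.4,"rx":0,"ry":0,"rz":0,"fingers":255},{"tx":6,"ty":-1.5,"tz":3.5,"rx":0,"ry":0,"rz":0,"fingers":255}]'
```

```text
t: 11.92
ee_pos: [473.5, 114.2, 129.2]
orientation: [-1.562, 0.207, -0.197]
ft_force: [-6.2, 0.7, -0.3]
width: 32.8
```

```bash
python3 -m creep '[{"tx":1.5,"ty":-0.4,"tz":0,"rx":0,"ry":0,"rz":0,"fingers":255},{"tx":3,"ty":-0.8,"tz":0,"rx":0,"ry":0,"rz":0,"fingers":255}]'
```

```text
t: 12.18
ee_pos: [476.7, 113.4, 129.2]
orientation: [-1.562, 0.206, -0.197]
ft_force: [-7.1, 0.9, -1.3]
width: 33.0
```

```bash
python3 - <<'E'
from workcell import ctrl
import cv2
for n in("side","wrist"):
    d=ctrl.get_image(n); cv2.imwrite(f"pics/{n}8.png",d["pixels"])
    if n=="wrist":print(d["rvec"],d["tvec"])
a=cv2.imread("pics/side8.png")[155:255,275:395];b=cv2.imread("pics/wrist8.png")[205:405,220:420]
cv2.imwrite("pics/c8.png",cv2.hconcat([cv2.resize(a,(480,400),interpolation=cv2.INTER_CUBIC),cv2.resize(b,(400,400))[:,40:360]]))
E
```

```text
[-2.29646185 -1.77145514 -0.25700001] [-229.52065194 -419.68584856  171.45936376]
```

View pics/c8.png

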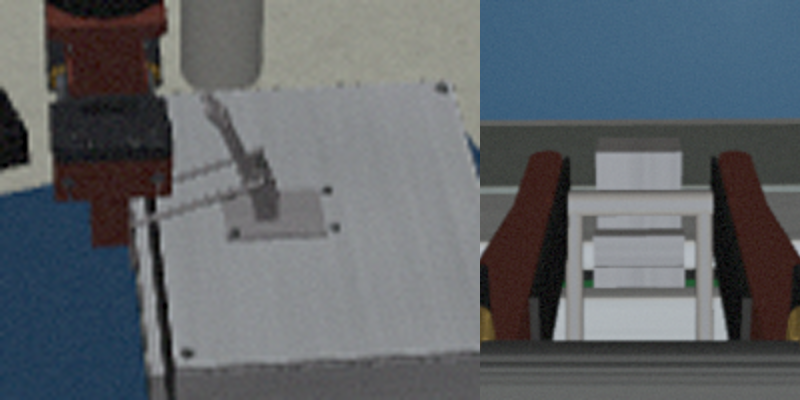

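```bash
python3 -m creep '[{"tx":1.5,"ty":-0.4,"tz":0.2,"rx":0,"ry":0,"rz":0,"fingers":255},{"tx":3,"ty":-0.8,"tz":0.4,"rx":0,"ry":0,"rz":0,"fingers":255}]'
```

```text
t: 12.52
ee_pos: [479.7, 112.6, 129.6]
orientation: [-1.562, 0.206, -0.197]
ft_force: [-6.9, 0.1, 0.5]
width: 32.9
```

```bash
python3 -m creep '[{"tx":1.5,"ty":-0.4,"tz":0.2,"rx":0,"ry":0,"rz":0,"fingers":255},{"tx":2.5,"ty":-0.6,"tz":0.3,"rx":0,"ry":0,"rz":0,"fingers":255}]'
```

```text
t: 12.78
ee_pos: [482.3, 112.0, 129.9]
orientation: [-1.562, 0.206, -0.197]
ft_force: [-6.5, 0.4, 0.1]
width: 33.4
```

```bash
python3 -m creep '[{"tx":1,"ty":-0.2,"tz":0,"rx":0,"ry":0,"rz":0,"fingers":255},{"tx":2,"ty":-0.5,"tz":0,"rx":0,"ry":0,"rz":0,"fingers":255}]'
```

```text
t: 13.02
ee_pos: [483.9, 111.5, 129.9]
orientation: [-1.562, 0.207, -0.197]
ft_force: [-8.9, 1.8, 0.9]
width: 33.0
```

```bash
python3 - <<'E'
from workcell import ctrl
import cv2
for n in("side","wrist"):
    d=ctrl.get_image(n); cv2.imwrite(f"pics/{n}9.png",d["pixels"])
    if n=="wrist":print(d["rvec"],d["tvec"])
a=cv2.imread("pics/side9.png")[155:255,275:395];b=cv2.imread("pics/wrist9.png")[205:405,220:420]
cv2.imwrite("pics/c9.png",cv2.hconcat([cv2.resize(a,(480,400),interpolation=cv2.INTER_CUBIC),cv2.resize(b,(400,400))[:,40:360]]))
E
```

```text
[-2.29730528 -1.77186898 -0.25575217] [-229.5592077  -426.69486648  170.59172653]
```

View pics/c9.png

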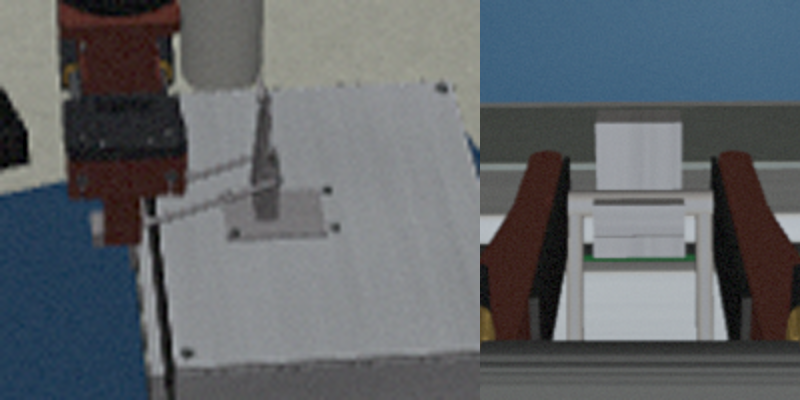

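```bash
python3 -m creep '[{"tx":0.8,"ty":-0.2,"tz":0,"rx":0,"ry":0,"rz":0,"fingers":255},{"tx":1.5,"ty":-0.3,"tz":0,"rx":0,"ry":0,"rz":0,"fingers":255}]'
```

```text
t: 13.38
ee_pos: [484.1, 111.4, 129.7]
orientation: [-1.562, 0.209, -0.195]
ft_force: [-12.0, 3.1, 3.8]
width: 32.7
```

```bash
python3 -m creep '[{"tx":-0.7,"ty":0.2,"tz":0,"rx":0,"ry":0,"rz":0,"fingers":180},{"tx":-0.7,"ty":0.2,"tz":0,"rx":0,"ry":0,"rz":0,"fingers":100},{"tx":-0.7,"ty":0.2,"tz":0,"rx":0,"ry":0,"rz":0,"fingers":60},{"tx":-0.7,"ty":0.2,"tz":0,"rx":0,"ry":0,"rz":0,"fingers":60}]'
python3 -m creep '[{"tx":-1,"ty":0.2,"tz":30,"rx":0,"ry":0,"rz":0,"fingers":60},{"tx":-20,"ty":5,"tz":90,"rx":0,"ry":0,"rz":0,"fingers":60},{"tx":-20,"ty":5,"tz":120,"rx":0,"ry":0,"rz":0,"fingers":255},{"tx":-20,"ty":5,"tz":120,"rx":0,"ry":0,"rz":0,"fingers":255}]'
python3 - <<'E'
from workcell import ctrl
import cv2
for n in("side","wrist"):
    d=ctrl.get_image(n); cv2.imwrite(f"pics/{n}10.png",d["pixels"])
    if n=="wrist":print(d["rvec"],d["tvec"])
a=cv2.imread("pics/side10.png")[155:255,275:395];b=cv2.imread("pics/wrist10.png")[205:405,220:420]
cv2.imwrite("pics/c10.png",cv2.hconcat([cv2.resize(a,(480,400),interpolation=cv2.INTER_CUBIC),cv2.resize(b,(400,400))[:,40:360]]))
E
```

```text
t: 13.88
ee_pos: [488.3, 111.3, 131.2]
orientation: [-1.561, 0.201, -0.202]
ft_force: [0.6, -0.3, -0.0]
width: 59.8
t: 14.38
ee_pos: [469.4, 116.6, 253.7]
orientation: [-1.559, 0.197, -0.206]
ft_force: [-0.2, 0.4, -0.4]
width: 50.7
[-2.2923481  -1.76784723 -0.26672868] [-230.59083608 -446.84168552  287.20063201]
```

View pics/c10.png

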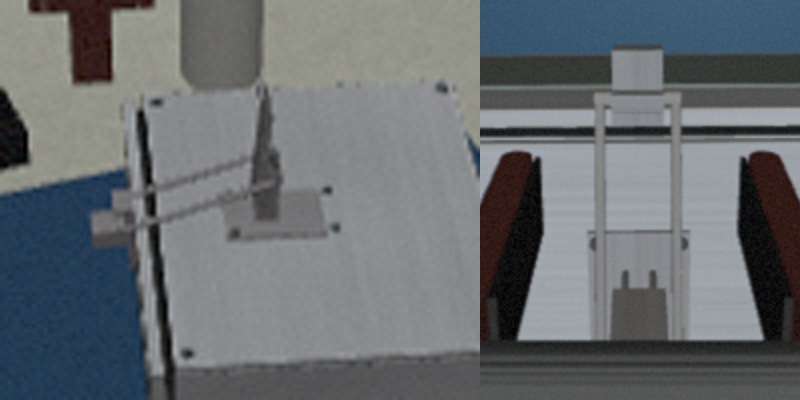

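```bash
python3 - <<'E'
from h import *
p=[602.06,81.54,-.25]
for a in(1.3,1.4,1.5,1.6,1.7): print(a,((proj('sd',b2w(p,lev2b(a,[[75,0,10],[0,0,8.5]])))-[275,155])*4).round(0).tolist())
print('E path TCP world (edge 9 ahead, tips 8)')
for a in(1.6,1.5,1.4,1.2,1.0,.8,.6,.4,.2,0.):
    e=lev2b(a,[[55,0,8.5]])[0]; t=b2w(p,[[e[0]-10,0,e[2]+8]])[0]; print(a,e.round(1),t.round(1))
E
```

```text
1.3 [[283.0, 86.0], [249.0, 187.0]]
1.4 [[270.0, 85.0], [248.0, 188.0]]
1.5 [[257.0, 86.0], [248.0, 189.0]]
1.6 [[244.0, 88.0], [248.0, 190.0]]
1.7 [[231.0, 91.0], [248.0, 191.0]]
E path TCP world (edge 9 ahead, tips 8)
1.6 [-45.1   0.  194.7] [548.7  95.2 202.7]
1.5 [-39.6   0.  195.5] [554.   93.8 203.5]
1.4 [-34.    0.  195.6] [559.4  92.4 203.6]
1.2 [-23.    0.  194.3] [570.1  89.7 202.3]
1.0 [-12.4   0.  190.9] [580.3  87.1 198.9]
0.8 [ -2.8   0.  185.4] [589.7  84.7 193.4]
0.6 [  5.6   0.  178.1] [597.8  82.6 186.1]
0.4 [ 12.3   0.  169.2] [604.3  81.  177.2]
0.2 [ 17.2   0.  159.3] [609.1  79.8 167.3]
0.0 [ 20.    0.  148.5] [611.7  79.1 156.5]
```

```bash
python3 -m creep '[{"tx":10,"ty":-3,"tz":-20,"rx":0,"ry":0,"rz":0,"fingers":255},{"tx":30,"ty":-8,"tz":-45,"rx":0,"ry":0,"rz":0,"fingers":255},{"tx":58,"ty":-16.5,"tz":-48,"rx":0,"ry":0,"rz":0,"fingers":255},{"tx":58,"ty":-16.5,"tz":-48,"rx":0,"ry":0,"rz":0,"fingers":255},{"tx":58,"ty":-16.5,"tz":-48,"rx":0,"ry":0,"rz":0,"fingers":255}]'
```

```text
t: 15.1
ee_pos: [524.4, 99.5, 201.8]
orientation: [-1.562, 0.204, -0.2]
ft_force: [0.1, 0.1, 0.1]
width: 0.6
```

```bash
python3 -m creep '[{"tx":10,"ty":-2.5,"tz":0,"rx":0,"ry":0,"rz":0,"fingers":255},{"tx":18,"ty":-4.5,"tz":1,"rx":0,"ry":0,"rz":0,"fingers":255},{"tx":22,"ty":-5.5,"tz":1,"rx":0,"ry":0,"rz":0,"fingers":255},{"tx":26,"ty":-6.5,"tz":1,"rx":0,"ry":0,"rz":0,"fingers":255}]'
```

```text
t: 15.6
ee_pos: [551.8, 93.1, 204.2]
orientation: [-1.561, 0.202, -0.201]
ft_force: [-2.7, 1.6, 2.6]
width: 0.2
```

```bash
python3 -m creep '[{"tx":3,"ty":-0.8,"tz":0,"rx":0,"ry":0,"rz":0,"fingers":255},{"tx":6,"ty":-1.5,"tz":0,"rx":0,"ry":0,"rz":0,"fingers":255}]'
```

```text
t: 15.85
ee_pos: [557.3, 91.7, 204.1]
orientation: [-1.561, 0.202, -0.201]
ft_force: [-3.9, 1.3, 3.7]
width: 0.4
```

```bash
python3 -m creep '[{"tx":3,"ty":-0.8,"tz":0,"rx":0,"ry":0,"rz":0,"fingers":255},{"tx":6,"ty":-1.5,"tz":0,"rx":0,"ry":0,"rz":0,"fingers":255}]'
```

```text
t: 16.1
ee_pos: [562.9, 90.1, 203.7]
orientation: [-1.562, 0.203, -0.2]
ft_force: [-5.9, 2.8, 3.0]
width: 0.6
```

```bash
python3 -m creep '[{"tx":3,"ty":-0.7,"tz":-0.5,"rx":0,"ry":0,"rz":0,"fingers":255},{"tx":6,"ty":-1.2,"tz":-1.2,"rx":0,"ry":0,"rz":0,"fingers":255},{"tx":8,"ty":-1.7,"tz":-1.7,"rx":0,"ry":0,"rz":0,"fingers":255}]'
```

```text
t: 16.48
ee_pos: [570.7, 88.3, 202.1]
orientation: [-1.562, 0.204, -0.199]
ft_force: [-8.2, 1.1, 5.5]
width: 0.3
```

```bash
python3 -m creep '[{"tx":3,"ty":-0.7,"tz":-1,"rx":0,"ry":0,"rz":0,"fingers":255},{"tx":6,"ty":-1.3,"tz":-2,"rx":0,"ry":0,"rz":0,"fingers":255},{"tx":9,"ty":-2,"tz":-3.2,"rx":0,"ry":0,"rz":0,"fingers":255}]'
```

```text
t: 16.85
ee_pos: [579.6, 86.1, 199.0]
orientation: [-1.562, 0.204, -0.199]
ft_force: [-7.8, -0.8, 5.6]
width: 0.2
```

```bash
python3 - <<'E'
from workcell import ctrl
import cv2
d=ctrl.get_image("side"); cv2.imwrite("pics/side11.png",d["pixels"])
cv2.imwrite("pics/c11.png",cv2.resize(d["pixels"][145:255,275:415],(700,550),interpolation=cv2.INTER_CUBIC))
E
```

```text
(no output)
```

View pics/c11.png

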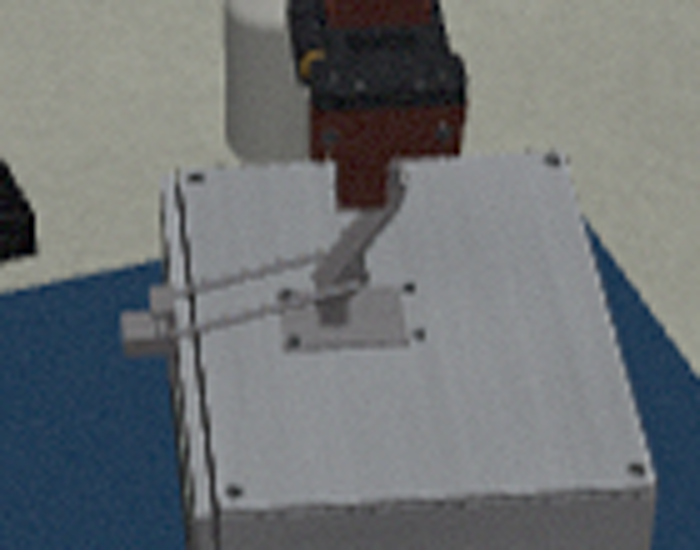

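```bash
python3 -m creep '[{"tx":3,"ty":-0.7,"tz":-1.5,"rx":0,"ry":0,"rz":0,"fingers":255},{"tx":6,"ty":-1.4,"tz":-3.2,"rx":0,"ry":0,"rz":0,"fingers":255},{"tx":9,"ty":-2,"tz":-5.2,"rx":0,"ry":0,"rz":0,"fingers":255}]'
```

```text
t: 17.27
ee_pos: [588.7, 83.9, 193.7]
orientation: [-1.563, 0.204, -0.2]
ft_force: [-7.9, -1.0, 5.0]
width: 0.6
```

```bash
python3 -m creep '[{"tx":3,"ty":-0.7,"tz":-2.4,"rx":0,"ry":0,"rz":0,"fingers":255},{"tx":6,"ty":-1.4,"tz":-5,"rx":0,"ry":0,"rz":0,"fingers":255},{"tx":8,"ty":-1.8,"tz":-7,"rx":0,"ry":0,"rz":0,"fingers":255}]'
```

```text
t: 17.65
ee_pos: [596.9, 81.9, 186.5]
orientation: [-1.563, 0.203, -0.2]
ft_force: [-5.5, -2.7, 3.8]
width: 0.3
```

```bash
python3 -m creep '[{"tx":2.5,"ty":-0.5,"tz":-3,"rx":0,"ry":0,"rz":0,"fingers":255},{"tx":4.8,"ty":-0.8,"tz":-6,"rx":0,"ry":0,"rz":0,"fingers":255},{"tx":6.5,"ty":-1.1,"tz":-9.5,"rx":0,"ry":0,"rz":0,"fingers":255}]'
```

```text
t: 18.02
ee_pos: [604.8, 81.2, 177.3]
orientation: [-1.562, 0.201, -0.202]
ft_force: [-1.7, -1.7, 2.1]
width: 0.4
```

```bash
python3 -m creep '[{"tx":1.5,"ty":-0.3,"tz":-3.2,"rx":0,"ry":0,"rz":0,"fingers":255},{"tx":3,"ty":-0.6,"tz":-6.5,"rx":0,"ry":0,"rz":0,"fingers":255},{"tx":4,"ty":-0.9,"tz":-9.5,"rx":0,"ry":0,"rz":0,"fingers":255}]'
```

```text
t: 18.4
ee_pos: [608.6, 80.7, 167.7]
orientation: [-1.561, 0.201, -0.202]
ft_force: [-0.4, -0.5, 0.7]
width: 0.6
```

```bash
python3 -m creep '[{"tx":0.5,"ty":-0.1,"tz":-2,"rx":0,"ry":0,"rz":0,"fingers":255},{"tx":1,"ty":-0.3,"tz":-4,"rx":0,"ry":0,"rz":0,"fingers":255},{"tx":1,"ty":-0.3,"tz":-6,"rx":0,"ry":0,"rz":0,"fingers":255}]'
```

```text
t: 18.77
ee_pos: [609.3, 80.3, 161.9]
orientation: [-1.561, 0.201, -0.202]
ft_force: [-0.3, -0.8, -0.1]
width: 0.5
```

```bash
python3 -m creep '[{"tx":0.3,"ty":-0.1,"tz":-1.5,"rx":0,"ry":0,"rz":0,"fingers":255},{"tx":0.5,"ty":-0.2,"tz":-3,"rx":0,"ry":0,"rz":0,"fingers":255},{"tx":0.5,"ty":-0.2,"tz":-4,"rx":0,"ry":0,"rz":0,"fingers":255}]'
python3 - <<'E'
from workcell import ctrl
import cv2
d=ctrl.get_image("side"); cv2.imwrite("pics/side12.png",d["pixels"])
cv2.imwrite("pics/c12.png",cv2.resize(d["pixels"][145:255,275:415],(700,550),interpolation=cv2.INTER_CUBIC))
E
```

```text
t: 19.15
ee_pos: [609.7, 80.1, 157.9]
orientation: [-1.561, 0.202, -0.202]
ft_force: [-0.2, -0.6, 0.2]
width: 0.5
```

View pics/c12.png

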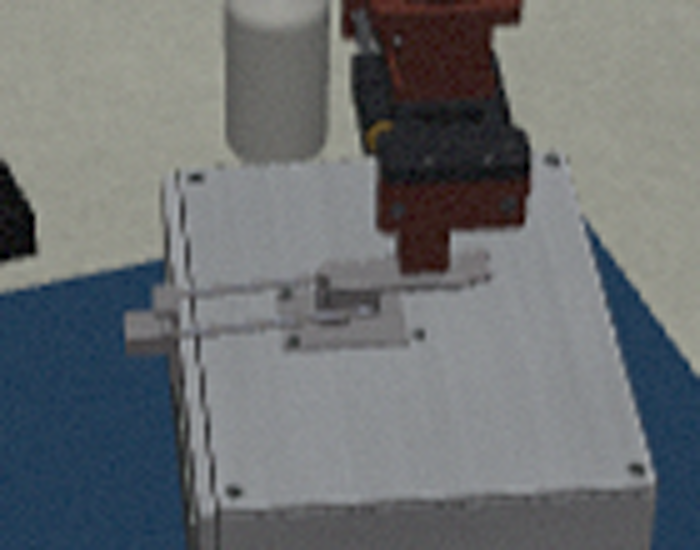

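```bash
python3 -m creep '[{"tx":0,"ty":0,"tz":-1,"rx":0,"ry":0,"rz":0,"fingers":255},{"tx":0,"ty":0,"tz":-2,"rx":0,"ry":0,"rz":0,"fingers":255}]'
```

```text
t: 19.45
ee_pos: [609.8, 80.1, 156.7]
orientation: [-1.561, 0.201, -0.202]
ft_force: [-4.3, -0.6, 10.5]
width: 0.6
```

```bash
python3 -m creep '[{"tx":0,"ty":0,"tz":-0.6,"rx":0,"ry":0,"rz":0,"fingers":255},{"tx":0,"ty":0,"tz":-0.6,"rx":0,"ry":0,"rz":0,"fingers":255}]'
```

```text
t: 19.7
ee_pos: [609.8, 80.1, 156.7]
orientation: [-1.561, 0.201, -0.202]
ft_force: [-4.2, -0.6, 10.3]
width: 0.2
```

```bash
python3 -m creep '[{"tx":0,"ty":0,"tz":10,"rx":0,"ry":0,"rz":0,"fingers":255},{"tx":0,"ty":0,"tz":60,"rx":0,"ry":0,"rz":0,"fingers":255},{"tx":0,"ty":0,"tz":100,"rx":0,"ry":0,"rz":0,"fingers":255},{"tx":-55,"ty":15,"tz":110,"rx":0,"ry":0,"rz":0,"fingers":255},{"tx":-100,"ty":26,"tz":110,"rx":0,"ry":0,"rz":0,"fingers":255},{"tx":-140,"ty":36,"tz":110,"rx":0,"ry":0,"rz":0,"fingers":255},{"tx":-140,"ty":36,"tz":110,"rx":0,"ry":0,"rz":0,"fingers":255},{"tx":-140,"ty":36,"tz":110,"rx":0,"ry":0,"rz":0,"fingers":255}]'
python3 - <<'E'
from workcell import ctrl
import cv2
a=ctrl.get_image("side")["pixels"];b=ctrl.get_image("wrist"); print(b["rvec"],b["tvec"]); b=b["pixels"]
cv2.imwrite("pics/side13.png",a);cv2.imwrite("pics/wrist13.png",b);cv2.imwrite("pics/scene13.png",ctrl.get_image("scene")["pixels"])
cv2.imwrite("pics/c13.png",cv2.hconcat([cv2.resize(a[155:255,275:375],(400,400),interpolation=cv2.INTER_CUBIC),cv2.resize(b[200:400,220:420],(400,400))]))
E
python3 - <<'E'
from h import *
p=[602.06,81.54,-.25]
for a in(0,.05,.1): print(a,((proj('sd',b2w(p,lev2b(a,[[75,0,12],[0,0,8.5]])))-[275,155])*4).round(0).tolist())
for a in(0,.018,.05): print('lid',a,((proj('sd',b2w(p,lid2b(a,[[-8,-130,107],[0,-130,107],[-8,130,107]])))-[275,155])*4).round(0).tolist())
E
```

```text
t: 20.7
ee_pos: [470.7, 116.2, 266.1]
orientation: [-1.561, 0.2, -0.203]
ft_force: [0.3, 0.3, 0.8]
width: 0.7
[-2.29271431 -1.76823289 -0.26483417] [-230.91948618 -453.29245918  300.49951264]
0 [[388.0, 167.0], [262.0, 178.0]]
0.05 [[387.0, 162.0], [262.0, 178.0]]
0.1 [[386.0, 157.0], [261.0, 178.0]]
lid 0 [[156.0, 371.0], [171.0, 370.0], [127.0, 98.0]]
lid 0.018 [[153.0, 371.0], [167.0, 370.0], [124.0, 98.0]]
lid 0.05 [[147.0, 372.0], [161.0, 370.0], [119.0, 99.0]]
```

View pics/c13.png

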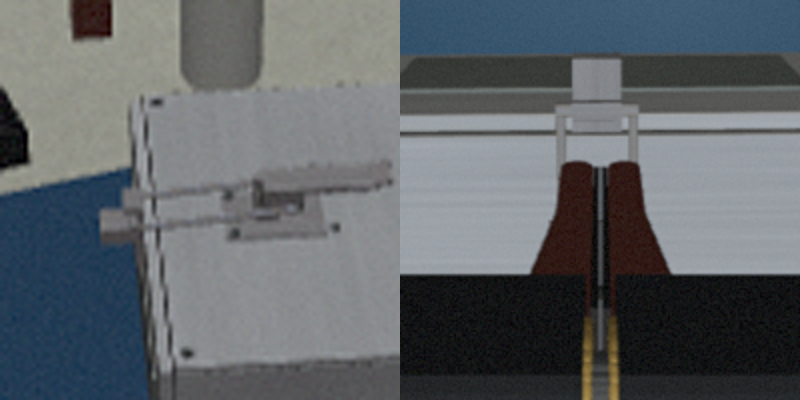

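View pics/side13.png

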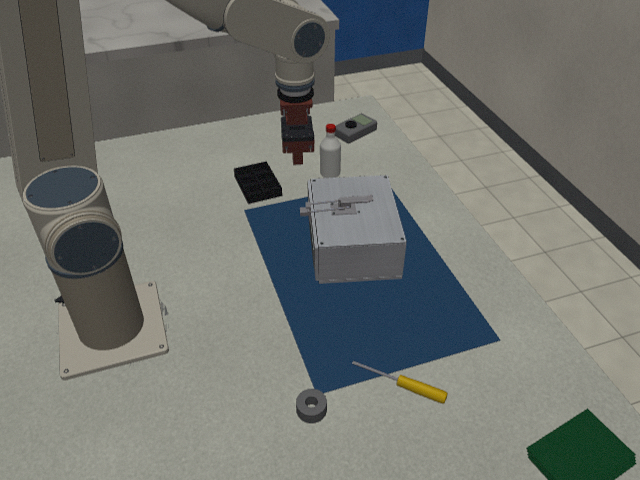

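```bash
python3 -c "
from workcell import ctrl
ctrl.close_job()"
```

```text
the job is handed in; nothing more can be done
```

The lid is latched shut and I handed the job in at about 21 s of the 64 s. No verdict was reported, so these results come from my own readings.

**What I did:**
- **Lid:** I pushed it up to the gasket. The reading reached about 22 N in total against your 20 N guideline and the 25 N limit. About 15 N of that was straight push; the rest was mostly an upward force I put down to friction.
- **Bail:** I pinched the bar, lowered it in front of the lip until it touched the ledge (about 15 N), then drew it back under the lip against the tongue.
- **Keeper height:** The keeper turned out to stand low, roughly 6 mm below the middle setting.
- **Lever:** I released the bail and pressed the lever over with closed fingers at about 10 N. Resistance fell away near 0.2 rad. I then pressed it against its stop, which I felt at the height expected for angle 0.

**Last checks:**
- **Latch:** The final pictures show the bar hooked under the lip and the lever tip where it should be at about 0 rad.
- **Lid:** The gap has closed to a thin line. I could only place the lid against the predicted edge lines by eye, so I have no exact angle for the 0.018 rad limit.
- **Bench:** The tray, bottle, reel and screwdriver look unmoved, and the gripper is clear with no contact force.

**One disagreement:** Two ways of locating the bail bar differed by 2 to 7 mm, so I relied on touch for the final seating.

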